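Snap the retaining clip onto the pivot pin with the fork tool

TASK

Pick up the orange-handled fork tool and use its fork to push the split retaining clip along the chute of the blue jig until it snaps fully home in the groove of the pivot pin. Then lay the tool down on the bench again. Do not touch the clip with the fingers, and leave the mug and the jar where they stand.

Things in the scene. Friction and masses are not known exactly. Their poses are not given: they have to be found in the camera images.
- fork_tool: Pusher tool lying flat on the bench, about 0.12 kg. Orange handle 90 x 20 x 26 mm (long, wide, high), then a steel stem 14 mm wide and a two-pronged steel fork. Origin: under the middle of the handle. +x along the tool towards the fork, +z up. The fork tips are 125 mm ahead of the origin; the balance point 19 mm ahead.
- pivot_jig: Blue jig fixed to the bench, 92 mm wide at its foot; aluminium deck 66 mm wide, flat top 30 mm above the bench. Origin: on the bench, under the axis of the upright pivot pin. +x is the pushing direction; the deck runs from x = -75 mm to +32 mm. Rails 8 mm high, 40 mm apart (clear), from x = -75 to -13 mm form the clip's chute, open at the end and the top.
- split_clip: Dark steel C-shaped clip, 34 mm outside diameter, 6 mm thick, flat on the deck in the chute, opening to the pin, 40 to 52 mm before it. Origin: centre of its throat, underside; +x to its opening; its back is 17 mm behind. Two sprung arms spread on the core (push of 6 to 12 N), then snap shut past it and the push drops to nearly nothing; 1 to 2 mm beyond home the core stops its back.
- clip_center (a point): Centre of the clip's throat at half its thickness (3 mm above its underside).
- pin_groove (a point): Point on the pin's axis 3 mm above the deck, where clip_center is when the clip is home. Axes as the jig. The pin's groove (core 18 mm in diameter) reaches from the deck to 9 mm above it, under a steel head 24 mm in diameter whose top is 19.5 mm above the deck.
- fork_grip (a point): Centre of the tool's handle, 13 mm above its underside.
- fork_tip (a point): Midway between the fork's tips, 8 mm above the underside of the handle, 125 mm ahead of the handle's middle. The fork is 26 mm wide (two 8 mm prongs, 10 mm slot) and spans 3 to 13 mm above the handle's underside.
- clip_arm_left (a joint): Spread of the clip's left sprung arm, rad: 0 relaxed, grows as it is forced open (about 0.11 at the widest).
- clip_arm_right (a joint): The same for the right arm.
- mug: Green mug standing on the bench, 86 mm wide, 96 mm high: a bystander. Origin under its middle.
- jar_screws: Jar of screws with a red lid, 60 mm wide, 82 mm high: a bystander. Origin under its middle.
Things that resemble listed ones, but are neither listed nor needed, are in the scene too. Of the things that look like the pivot_jig, the larger one is meant.

How it is judged (in metres and radians):
On the way, in this order (a step that is already met when the one before it is completed fails the run):
1. the fork tool is lifted off the bench (height (world z) of fork_grip above 0.035 m), for 0.2 s.
2. the clip is pushed along the chute with the fork tool (contact force between fork_tool and split_clip above 0.05 N and distance of clip_center from where it was at the start of the episode above 0.01 m).
3. the clip is snapped home in the groove (horizontal distance between clip_center and pin_groove below 0.003 m and value of joint each of clip_arm_left, clip_arm_right below 0.07 rad), for 0.2 s.
At the end, for the whole second after the job is handed in: The clip is at rest in the groove: centre within 3 mm of the pin's axis, at groove height, both arms closed again (under 0.07 rad). The fork tool lies at rest on the bench top: handle's centre 5 to 22 mm above the bench, fork tips below 30 mm (all of step 3 and height (world z) of clip_center between 0.029 and 0.04 m and height (world z) of fork_grip between 0.005 and 0.022 m and height (world z) of fork_tip below 0.03 m and linear speed of each of fork_tool, split_clip below 0.02 m/s); the robot touches nothing.
It fails at once if the fingers or the arm touch the clip (contact force between any of the fingers, the arm and split_clip above 0.5 N).
It fails at once if the mug or the jar is moved more than 30 mm (distance of any of mug, jar_screws from where it was at the start of the episode above 0.03 m).
It also fails if it takes over 46 s, if anything falls off the work surface, if the arm or the gripper's body presses on something with over 40 N, if the wrist force passes 120 N, or if a joint passes its speed limit or range.

ROBOT

A 7-joint arm with a two-finger parallel gripper is mounted at the origin on a cart in front of the work surface, level with it; the furniture and walls round the work are solid. World frame = base frame: x ahead of the robot, y to its left, z up, the work surface at z = 0. Lengths are in mm, angles in rad, forces in N, time in s.
With the tool pointing down it reaches from about 350 to 900 mm from the base axis. Payload 8.1 kg.
Tool frame: the origin (TCP) lies at the very end of the fingers, on their centre line; the grasp point (between the pads) lies 19 mm behind it; z points along the fingers, y is the line along which they close (so a half turn about z gives the same grasp; the last joint's range is limited). The gripper opens to 92 mm and grips with 3 to 60 N. Pads are 19 mm wide; open, the fingers measure 130 mm over their backs; the gripper's body (75 mm by 190 mm) begins 47 mm behind the grasp point.
Start: joints at [1.05, 0.434, 0.025, 1.573, -0.012, 1.134, -0.075], TCP at [253.573, -571.264, 226.742] pointing down, gripper open.
Joint ranges: [-2.62, 2.62], [-0.44, 2.09], [-1.27, 1.32], [0.08, 2.57], [-1.32, 4.46], [0.12, 2], [-2.74, 2.74]. Speed limits (rad/s): [2.22, 2.22, 3.01, 3.01, 3.14, 3.14, 3.14].

INTERFACE

Orientations are given as a rotation vector (axis times angle).
In Python, from cell import * gives the robot as it stands.
- The arm moves only by the shell command python3 -m handwheel 'ROWS' [FORCE]. ROWS is JSON, a list of rows, each a list of 3 entries, a list of its own where there are three numbers: the shift along the world's x, y, z in cm, then the turn, a rotation vector about the world's x, y, z in rad, then the gripper's target within -1 to 1 (fully open at 1, half-way at 0, shut at -1). A call has 1 to 12 rows; each row is the pose to reach, as a shift and turn from the pose commanded when the call began; what a row does not reach only later rows make up. A row lasts 1/10 s, in which the tool goes at most 50 mm and 8.59 degrees, less where a joint would pass 70% of its speed; a pose out of reach is approached as far as the arm can. A call with a gripper value outside its range is refused whole. The fingers move at their own pace and stop on an object; FORCE is the grip in N (left out, the last holds). Time passes only in rows, so rows that repeat a pose let the fingers close. It gives the time, the measured TCP pose, the force, the opening and the grip force at its end, in the units of the state.
- read_state(): the state, without advancing time (a new reading comes with each control period).
- get_image(name): name is "scene" or "top" or "wrist"; returns a dict with "pixels" (420x560x3 uint8, blue, green, red), "fx", "fy", "cx", "cy" (pixels), "pose" (4x4, takes a point from camera to world coordinates). Camera axes: x right, y down, z forward; pixel columns grow to the right and rows downward; lengths in mm; the calibration is good to about 2 mm. The wrist camera is an equidistant fisheye: a pixel r from the principal point sees the ray r / f radians off the axis. A picture is of the moment at which its call begins. There is no depth.
- hand_in(): hands the job in; it is judged then, once.
Trained networks look in a picture, given as the dict that the camera call returned (one of the last four; its "shot" number tells which), for a name from the list of things; names that differ only in an ending like _2 or _b are one class to them, and where a whole thing is asked for, a point or a joint stands for the part that bears it (a point fixed in the world has none). Each returns a list of dicts, best first, with "score" (0 to 1); they miss things now and then, are a little off and sometimes report something else, mostly with a low value. They report only what shows in the picture. A call takes as long as a camera call. They do not tell look-alikes from the thing itself.
- silhouettes(picture, label): "region" (420x560 bool, what is visible of it) and "point" ([row, column] in pixels, amid what is visible of it).
The state is a dict: "time": time; "joint_positions": joint angles; "qd": joint speeds; "joint_torque": joint torques, N m; "ee_pos": TCP position; "orientation": TCP orientation; "ft_force": force on the tool from outside, world axes, zero at the start; "moment": the same for the moment, N m; "finger_gap": finger opening in mm; "finger_force": force on a finger pad.
Only numpy, scipy, OpenCV 4.12 (cv2) and the standard library are available. Lean on these libraries where they do the work, as an engineer would, in place of code of your own. Each camera call takes 0.05 s, during which the arm holds its last target. There are 200 camera calls.

## Working session

There is one attempt and no reset: what is moved stays moved. The work goes in short steps, Python scripts to look and compute and a shell command to move; the robot and the scene stay as the last step left them, time stands still between calls to the robot, and variables do not carry over. Pictures are saved under pics/ and viewed, at most 10 in all, crops included, and the job is handed in when it is done.

```bash
mkdir -p pics
cat > h.py <<'E'
from cell import *
import numpy as np, cv2
def ray(im,r,c):
    P=np.array(im["pose"]); d=np.array([(c-im["cx"])/im["fx"],(r-im["cy"])/im["fy"],1.])
    return P[:3,3],P[:3,:3]@d
def at(im,r,c,z):
    o,d=ray(im,r,c); return (o+d*(z-o[2])/d[2]).round(1)
E
python3 - <<'E'
from h import *
ims={n:get_image(n) for n in("top","scene")}
for n,im in ims.items():
    print(n,np.array(im["pose"]).round(2).tolist(),im["fx"])
    for l in("fork_tool","pivot_jig","split_clip","mug","jar_screws"):
        for d in silhouettes(im,l):
            r,c=d["point"]; m=d["region"].astype(np.uint8)
            print(l,round(d["score"],2),(round(r),round(c)),m.sum(),cv2.boundingRect(m),at(im,r,c,15))
cv2.imwrite("pics/top.png",ims["top"]["pixels"]);cv2.imwrite("pics/scene.png",ims["scene"]["pixels"])
s=read_state();print(s["ee_pos"],s["orientation"],s["time"])
E
```

```text
top [[0.01, -0.98, 0.18, 371.09], [-1.0, -0.01, -0.01, -53.0], [0.01, -0.18, -0.98, 1109.08], [0.0, 0.0, 0.0, 1.0]] 504.4419128422608
fork_tool 0.65 (255, 276) 676 (246, 231, 71, 45) [473.1 -59.7  15. ]
pivot_jig 0.84 (194, 398) 2030 (371, 166, 56, 58) [ 612.5 -329.    15. ]
pivot_jig 0.67 (315, 270) 1273 (247, 293, 47, 49) [345.5 -47.7  15. ]
split_clip 0.63 (202, 392) 64 (391, 195, 14, 14) [ 594.  -315.7   15. ]
mug 0.7 (261, 125) 2020 (101, 224, 53, 58) [457.2 266.5  15. ]
jar_screws 0.69 (126, 366) 837 (349, 108, 32, 37) [ 770.2 -261.8   15. ]
scene [[-0.9, -0.31, 0.31, 311.42], [-0.44, 0.66, -0.6, 473.69], [-0.02, -0.68, -0.73, 710.94], [0.0, 0.0, 0.0, 1.0]] 427.83286465117374
fork_tool 0.64 (255, 332) 663 (322, 218, 22, 67) [471.7 -48.4  15. ]
pivot_jig 0.92 (160, 322) 1251 (296, 138, 53, 42) [ 608.5 -317.    15. ]
pivot_jig 0.58 (282, 394) 1402 (369, 258, 51, 48) [340.1 -38.3  15. ]
split_clip 0.65 (158, 329) 39 (322, 154, 12, 6) [ 595.9 -332.9   15. ]
mug 0.77 (379, 268) 3950 (228, 344, 72, 76) [470.7 236.   15. ]
jar_screws 0.59 (147, 254) 688 (243, 133, 26, 33) [ 789.4 -292.4   15. ]
[ 253.59047524 -571.23905665  226.74044526] [3.07329413e+00 6.51412362e-01 7.60061760e-06] 0.6
```

View pics/top.png

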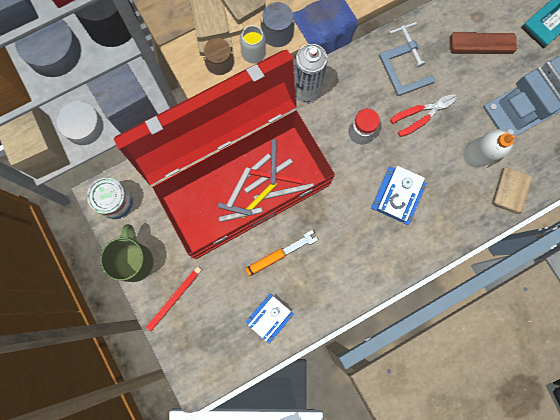

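View pics/scene.png

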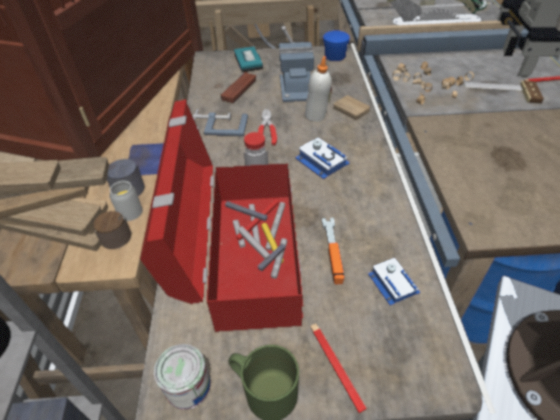

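The top view shows the fork tool at (row 255, col 276), with its fork to the upper right. There are two jigs: (194,398), the larger one holding the clip, and (318,269), a smaller one with no clip. The larger fits the description. I'll confirm in one crop and fit the axes.

Run:
```python
from h import *
im=get_image("top"); px=im["pixels"]
a=cv2.resize(px[155:235,355:445],None,fx=6,fy=6,interpolation=cv2.INTER_CUBIC)
b=cv2.resize(px[225:345,240:320],None,fx=4,fy=4,interpolation=cv2.INTER_CUBIC)
o=np.zeros((480,860,3),np.uint8); o[:,:540]=a; o[:,540:]=b; cv2.imwrite("pics/crop.png",o[:,:800])
hsv=cv2.cvtColor(px,cv2.COLOR_BGR2HSV)
m=cv2.inRange(hsv,(8,150,120),(20,255,255)); m[:225]=0;m[280:]=0;m[:,:240]=0;m[:,320:]=0
r=cv2.minAreaRect(cv2.findNonZero(m)); print("handle px",r)
P=np.array([at(im,q[1],q[0],26) for q in cv2.boxPoints(r)]); print(P[:,:2].tolist(),P.mean(0))
d=silhouettes(im,"fork_tool")[0]; q=np.argwhere(d["region"])
W=np.array([at(im,y,x,15)[:2] for y,x in q]); u=np.linalg.svd(W-W.mean(0))[2][0]; u*=np.sign(u[0]) ;t=(W-W.mean(0))@u
print("tool axis",u,np.degrees(np.arctan2(u[1],u[0])),W.mean(0),t.min(),t.max())
for d in silhouettes(im,"pivot_jig"):
    r=cv2.minAreaRect(np.argwhere(d["region"])[:,::-1].astype(np.float32)); print("jig",r,[at(im,y,x,15)[:2].tolist() for x,y in cv2.boxPoints(r)])
for l in("split_clip","pivot_jig"):
  for d in silhouettes(im,l): print(l,d["point"],at(im,*d["point"],33))
```

```text
handle px ((264.49530029296875, 261.8915100097656), (9.227214813232422, 41.37677764892578), 60.945396423339844)
[[444.6, 9.1], [488.5, -67.8], [471.3, -77.6], [427.6, -0.8]] [458.    -34.275  26.   ]
tool axis [ 0.48965537 -0.87191606] -60.682067683393974 [474.57806452 -64.45483871] -76.95713950238898 89.12458669002665
jig ((399.0172424316406, 193.29310607910156), (42.01805877685547, 50.68428421020508), 23.198591232299805) [[579.6, -264.8], [686.8, -312.2], [649.6, -397.7], [543.5, -349.0]]
jig ((269.3362121582031, 317.78448486328125), (33.236671447753906, 39.51992416381836), 40.23636245727539) [[331.0, 7.8], [394.6, -45.4], [350.1, -99.9], [287.4, -46.5]]
jig ((281.0154113769531, 253.77691650390625), (11.53523063659668, 78.14187622070312), 60.2551155090332) [[444.8, 9.6], [531.0, -137.1], [509.1, -149.6], [423.5, -3.2]]
pivot_jig [195.2, 399.2] [ 606.1 -326.5   33. ]
pivot_jig [319.4, 269.7] [337.7 -46.9  33. ]
pivot_jig [257.1, 277.0] [467.8 -60.7  33. ]
```

View pics/crop.png

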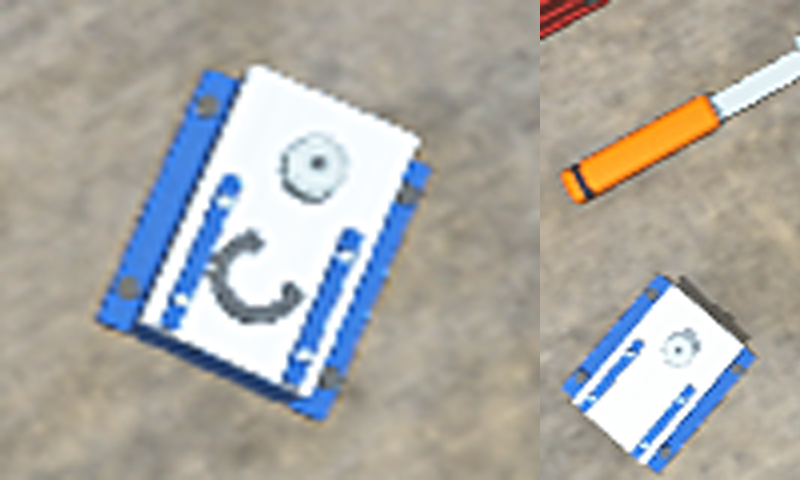

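The crop confirms it: the larger jig (left) has the clip, opening toward the pin head at about row 182, col 408. The small one has no clip. The toolbox runs parallel to the tool and close by, so I'll check how high its rim is against the gripper's body.

Run:
```python
from h import *
a=cv2.imread("pics/top.png")[165:265,160:340]; b=cv2.imread("pics/scene.png")[155:335,200:310]
o=np.zeros((576,792,3),np.uint8)
o[:240,:432]=cv2.resize(a,None,fx=2.4,fy=2.4,interpolation=2); o[:576,434:786]=cv2.resize(b,None,fx=3.2,fy=3.2,interpolation=2)
cv2.imwrite("pics/box.png",o)
```

```text
(no output)
```

View pics/box.png

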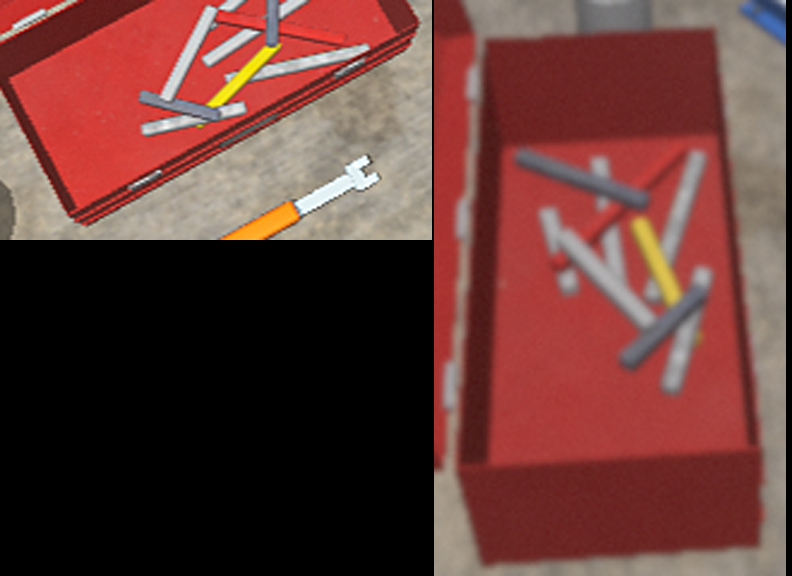

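Run:
```python
from h import *
t=get_image("top"); s=get_image("scene")
def tri(p,q):
    o1,d1=ray(t,*p);o2,d2=ray(s,*q); A=np.c_[d1,-d2]; k=np.linalg.lstsq(A,o2-o1,rcond=None)[0]
    return ((o1+d1*k[0]+o2+d2*k[1])/2).round(1)
print("rim",tri((254.6,191.3),(295.3,302.5)),"foot",at(t,258.3,195.4,0),at(s,325.6,301.9,0))
for p in((254.6,191.3),(173.3,333.3)): print([at(t,*p,z) for z in(60,80,100,120)])
print("foot far",at(t,182.5,334,0))
pin=at(t,182.0,407.6,49.5); clip=at(t,201.2,397.6,36); print("pin",pin,"clip",clip,np.degrees(np.arctan2(*(pin-clip)[1::-1])))
h=np.array([458,-34.3]); u=np.array([np.cos(np.radians(-60.5)),np.sin(np.radians(-60.5))]); n=np.array([-u[1],u[0]])
f=at(t,258.3,195.4,0)[:2]; g=at(t,182.5,334,0)[:2]; print("face dist",(f-h)@n,(g-h)@n)
s=read_state(); from scipy.spatial.transform import Rotation as R
print(R.from_rotvec(s["orientation"]).as_matrix().round(3).tolist(),s["time"])
```

```text
rim [466.1 112.2  93.4] foot [466.2 118.    0. ] [464.3 117.1   0. ]
[array([468.6, 117.5,  60. ]), array([466.8, 114.3,  80. ]), array([464.9, 111. , 100. ]), array([463. , 107.8, 120. ])]
[array([ 646.5, -179.5,   60. ]), array([ 641.3, -177.1,   80. ]), array([ 636. , -174.7,  100. ]), array([ 630.8, -172.3,  120. ])]
foot far [ 640.8 -188.1    0. ]
pin [ 631.9 -341.5   49.5] clip [ 592.  -321.8   36. ] -26.2771351105209
face dist 82.13302491046521 83.3662776739004
[[0.914, 0.406, 0.0], [0.406, -0.914, 0.0], [0.0, -0.0, -1.0]] 0.95
```

The toolbox rim is about 93 mm high and its face only 82 mm from the tool's axis. A centred gripper body (95 mm half-width) would hit it, so I'll come down 24 mm to the robot side and let the closing finger slide the tool to centre.

```bash
python3 -m handwheel '[[[18.9,51.5,-5],[0,0,1.668],1],[[18.9,51.5,-5],[0,0,1.668],1],[[18.9,51.5,-5],[0,0,1.668],1],[[18.9,51.5,-5],[0,0,1.668],1],[[18.9,51.5,-5],[0,0,1.668],1],[[18.9,51.5,-5],[0,0,1.668],1],[[18.9,51.5,-5],[0,0,1.668],1],[[18.9,51.5,-5],[0,0,1.668],1],[[18.9,51.5,-5],[0,0,1.668],1],[[18.9,51.5,-5],[0,0,1.668],1],[[18.9,51.5,-5],[0,0,1.668],1],[[18.9,51.5,-5],[0,0,1.668],1]]' 50
cat >> h.py <<'E'
def fish(im,r,c,z):
    P=np.array(im["pose"]); x,y=(c-im["cx"])/im["fx"],(r-im["cy"])/im["fy"]; th=np.hypot(x,y)
    d=P[:3,:3]@np.array([x/th*np.sin(th),y/th*np.sin(th),np.cos(th)]); o=P[:3,3]; return (o+d*(z-o[2])/d[2]).round(1)
def proj(im,p):
    P=np.array(im["pose"]); q=P[:3,:3].T@(np.array(p)-P[:3,3]); th=np.arctan2(np.hypot(q[0],q[1]),q[2]); k=th/np.hypot(q[0],q[1])
    return im["cy"]+im["fy"]*q[1]*k, im["cx"]+im["fx"]*q[0]*k
E
python3 - <<'E'
from h import *
s=read_state(); from scipy.spatial.transform import Rotation as R
print(s["ee_pos"],s["joint_positions"],R.from_rotvec(s["orientation"]).as_matrix().round(3).tolist())
im=get_image("wrist"); px=im["pixels"].copy()
hsv=cv2.cvtColor(px,cv2.COLOR_BGR2HSV); m=cv2.inRange(hsv,(8,150,100),(20,255,255))
n,l,st,_=cv2.connectedComponentsWithStats(m); i=1+st[1:,4].argmax(); q=np.argwhere(l==i); print(st[i])
W=np.array([fish(im,y,x,26)[:2] for y,x in q]); r=cv2.minAreaRect(W.astype(np.float32)); print(r)
for h in [(458,-34.3,26),(458+62,-34.3-109,8)]:
    a=proj(im,h); cv2.circle(px,(int(a[1]),int(a[0])),4,(255,0,255),1)
cv2.imwrite("pics/w1.png",px)
E
```

```text
time: 2.15
ee_pos: [444.5, -49.6, 177.1]
orientation: [1.563, 2.724, 0.006]
ft_force: [-0.2, -0.6, 1.3]
finger_gap: 92.1
finger_force: 0.0
[444.49102089 -49.59554009 177.10537862] [ 0.47607824  0.25803157 -0.5722992   2.01764265  0.17236447  0.91025804
  0.34172635] [[-0.504, 0.863, 0.002], [0.863, 0.504, 0.003], [0.001, 0.004, -1.0]]
[ 287  163   21   78 1557]
((459.5578918457031, -38.836673736572266), (19.503395080566406, 76.89617156982422), 30.564022064208984)
```

View pics/w1.png

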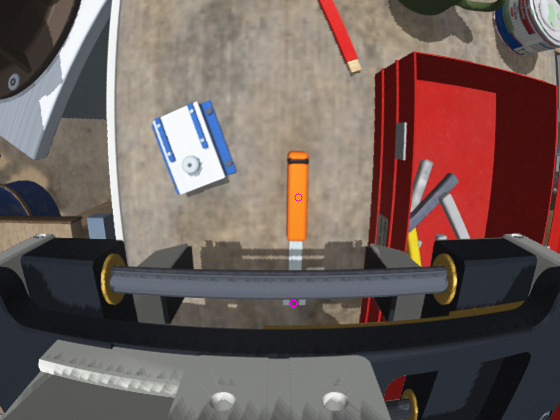

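The wrist view shows the handle centre at (198,298), where predicted, and the toolbox clear to the right. Next I'll let the arm settle and read the pose.

```bash
python3 -m handwheel '[[[0,0,0],[0,0,0],1],[[0,0,0],[0,0,0],1]]'
```

```text
time: 2.4
ee_pos: [442.2, -57.8, 176.7]
orientation: [1.587, 2.711, -0.001]
ft_force: [0.5, -0.2, -0.2]
finger_gap: 91.8
finger_force: 0.0
```

```bash
python3 -m handwheel '[[[0,0,-4],[0,0,0],1],[[0,0,-8],[0,0,0],1],[[0,0,-12],[0,0,0],1],[[0,0,-14],[0,0,0],1],[[0,0,-16],[0,0,0],1],[[0,0,-17.2],[0,0,0],1],[[0,0,-17.2],[0,0,0],1],[[0,0,-17.2],[0,0,0],1]]' 
python3 -m handwheel '[[[0,0,0],[0,0,0],-1],[[0,0,0],[0,0,0],-1],[[0,0,0],[0,0,0],-1],[[0,0,0],[0,0,0],-1],[[0,0,0],[0,0,0],-1],[[0,0,0],[0,0,0],-1],[[0,0,0],[0,0,0],-1],[[0,0,0],[0,0,0],-1],[[0,0,0],[0,0,0],-1],[[0,0,0],[0,0,0],-1]]' 50
```

```text
time: 3.2
ee_pos: [442.8, -56.8, 5.2]
orientation: [1.584, 2.713, -0.0]
ft_force: [1.0, 0.5, -0.5]
finger_gap: 91.7
finger_force: 0.0
time: 4.2
ee_pos: [442.5, -56.3, 4.7]
orientation: [-1.582, -2.714, 0.0]
ft_force: [1.7, 1.0, 1.4]
finger_gap: 19.4
finger_force: 50.0
```

```bash
python3 -m handwheel '[[[0,0,2],[0,0,0],-1],[[0,0,5],[0,0,0],-1],[[0,0,9],[0,0,0],-1],[[-0.5,-4,9],[0,0,0.12],-1],[[-0.2,-8,9],[0,0,0.24],-1],[[0,-12,8],[0,0,0.36],-1],[[0.4,-16,8],[0,0,0.48],-1],[[0.9,-20.4,8],[0,0,0.632],-1],[[0.9,-20.4,8],[0,0,0.632],-1],[[0.9,-20.4,8],[0,0,0.632],-1],[[0.9,-20.4,8],[0,0,0.632],-1],[[0.9,-20.4,8],[0,0,0.632],-1]]'
python3 - <<'E'
from h import *
from scipy.spatial.transform import Rotation as R
s=read_state(); print(s["ee_pos"],R.from_rotvec(s["orientation"]).as_matrix().round(3).tolist(),s["joint_positions"].round(2) if hasattr(s["joint_positions"],"round") else s["joint_positions"])
t=get_image("top");sc=get_image("scene");w=get_image("wrist")
o=np.zeros((600,800,3),np.uint8)
o[:300,:400]=cv2.resize(t["pixels"][160:260,325:458],(400,300),interpolation=2)
o[:300,400:]=cv2.resize(sc["pixels"][130:230,270:403],(400,300),interpolation=2)
o[300:,:400]=cv2.resize(w["pixels"],(400,300),interpolation=3)
cv2.imwrite("pics/p2.png",o); 
for n,i in(("top",t),("scene",sc),("wrist",w)): cv2.imwrite(f"pics/raw_{n}.png",i["pixels"]); np.save(f"pose_{n}.npy",np.array([i["pose"],np.diag([i["fx"],i["fy"],i["cx"],i["cy"]])]))
E
```

```text
time: 5.4
ee_pos: [451.5, -258.8, 84.7]
orientation: [-0.659, -3.071, -0.0]
ft_force: [0.3, -0.3, -1.8]
finger_gap: 19.8
finger_force: 50.0
[ 451.46227801 -258.81063577   84.72756765] [[-0.912, 0.41, -0.001], [0.41, 0.912, 0.0], [0.001, 0.0, -1.0]] [ 0.88  0.52 -0.63  1.95  0.42  0.81  1.17]
```

View pics/p2.png

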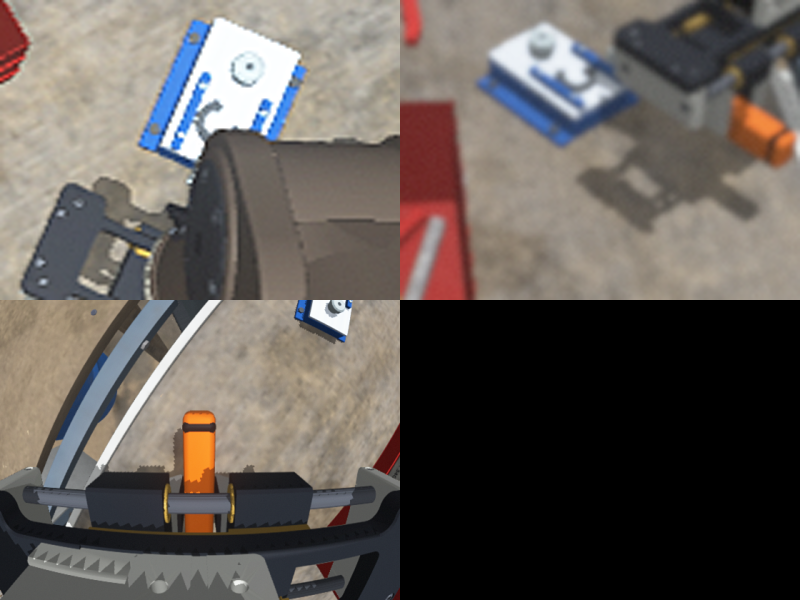

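Top view (crop): pin head at (67,247), clip just ahead of the gripper; the arm hides the fork. The wrist view shows the handle straight and centred in the jaws. Next I'll refine the pin, the chute axis and the grip offset.

Run:
```python
from h import *
t=get_image("top");s=get_image("scene");w=get_image("wrist")
c=lambda x,y:(155+(y+.5)/6-.5,355+(x+.5)/6-.5)
L=[at(t,*c(*p),38) for p in((231,185),(175,318),(350,240),(297,375))]
for a,b in((0,1),(2,3)): v=L[a]-L[b]; print("rail",L[a],L[b],np.degrees(np.arctan2(v[1],v[0])))
E=[at(t,*c(*p),30) for p in((255,67),(140,322),(417,140))]; v=E[0]-E[1]; print("deck",E,np.degrees(np.arctan2(v[1],v[0])))
mid=(sum(L)/4); print("chute mid",mid)
p1=at(t,*c(317,163),49.5); p2=at(s,130+38/3,270+141/3.008,49.5); print("pin",p1,p2)
for yaw in(-24,-25): d=np.array([np.cos(np.radians(yaw)),np.sin(np.radians(yaw))]); print(yaw,"lateral chute-pin",(mid-p1)[:2]@np.array([-d[1],d[0]]))
hsv=cv2.cvtColor(w["pixels"],cv2.COLOR_BGR2HSV); m=cv2.inRange(hsv,(8,150,80),(20,255,255)); q=np.argwhere(m)
W=np.array([fish(w,y,x,106)[:2] for y,x in q])-np.array(read_state()["ee_pos"])[:2]
d=np.array([.912,-.41]); n=np.array([.41,.912]); a=W@d; b=W@n; k=a>-80
print("rear",a[k].min(),[((lo+hi)/2,round(np.median(b[(a>lo)&(a<hi)]),1),round(b[(a>lo)&(a<hi)].min(),1),round(b[(a>lo)&(a<hi)].max(),1)) for lo,hi in((-55,-50),(-45,-40),(-38,-33),(-30,-25))if((a>lo)&(a<hi)).any()])
print(read_state()["ee_pos"])
```

```text
rail [ 626.7 -312.6   38. ] [ 577.1 -290.8   38. ] -23.726263336072613
rail [ 606.7 -355.2   38. ] [ 556.8 -334.2   38. ] -22.823387037177465
deck [array([ 673.5, -324.8,   30. ]), array([ 577. , -279.8,   30. ]), array([ 646.5, -383.7,   30. ])] -25.000639356688374
chute mid [ 591.825 -323.2     38.   ]
pin [ 632.5 -341.2   49.5] [ 630.9 -335.1   49.5]
-24 lateral chute-pin -0.10019471954139192
-25 lateral chute-pin -0.8764576296432836
rear -58.111948992790396 [(-52.5, np.float64(0.5), np.float64(-8.9), np.float64(10.2)), (-42.5, np.float64(0.4), np.float64(-9.0), np.float64(9.8)), (-35.5, np.float64(0.4), np.float64(-9.1), np.float64(9.9)), (-27.5, np.float64(0.4), np.float64(-9.2), np.float64(10.1))]
[ 451.67786087 -259.86668264   84.84896144]
```

```bash
python3 -m handwheel '[[[0,0,-2],[0,0,0],-1],[[0,0,-4],[0,0,0],-1],[[0,0,-5.1],[0,0,0],-1],[[0,0,-5.1],[0,0,0],-1],[[0,0,-5.1],[0,0,0],-1]]'
python3 -m handwheel '[[[0.9,-0.4,0],[0,0,0],-1],[[1.83,-0.81,0],[0,0,0],-1],[[1.83,-0.81,0],[0,0,0],-1]]'
python3 - <<'E'
from h import *
t=get_image("top");sc=get_image("scene")
o=np.zeros((300,800,3),np.uint8)
o[:,:400]=cv2.resize(t["pixels"][150:250,345:478],(400,300),interpolation=2)
o[:,400:]=cv2.resize(sc["pixels"][130:197,285:375],(400,300),interpolation=2)
cv2.imwrite("pics/p3.png",o)
E
```

```text
time: 6.2
ee_pos: [451.8, -260.1, 34.1]
orientation: [0.66, 3.071, 0.0]
ft_force: [0.5, -0.2, -0.4]
finger_gap: 19.7
finger_force: 50.0
time: 6.5
ee_pos: [472.4, -269.4, 34.5]
orientation: [0.661, 3.068, -0.0]
ft_force: [-0.0, -0.7, -1.0]
finger_gap: 19.3
finger_force: 50.0
```

View pics/p3.png

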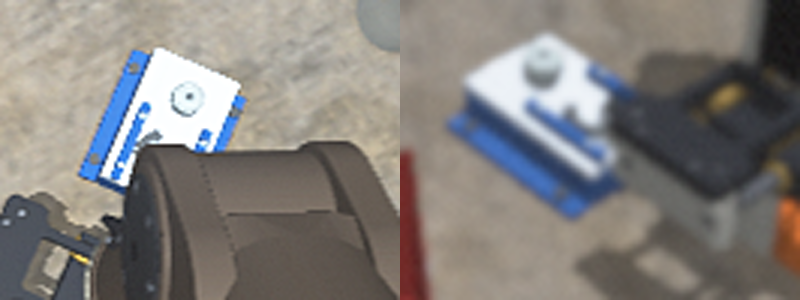

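```bash
python3 -m handwheel '[[[0.37,-0.16,0],[0,0,0],-1],[[0.73,-0.33,0],[0,0,0],-1],[[1.1,-0.49,0],[0,0,0],-1],[[1.46,-0.65,0],[0,0,0],-1],[[1.83,-0.81,0],[0,0,0],-1],[[2.19,-0.98,0],[0,0,0],-1],[[2.19,-0.98,0],[0,0,0],-1]]'
python3 -m handwheel '[[[0.27,-0.12,0],[0,0,0],-1],[[0.55,-0.24,0],[0,0,0],-1],[[0.55,-0.24,0],[0,0,0],-1]]'
```

```text
time: 7.3
ee_pos: [492.5, -278.4, 33.8]
orientation: [0.661, 3.071, 0.0]
ft_force: [0.7, -0.8, -1.3]
finger_gap: 19.3
finger_force: 50.0
time: 7.6
ee_pos: [497.5, -280.7, 33.7]
orientation: [0.661, 3.071, 0.0]
ft_force: [0.5, 0.1, -2.3]
finger_gap: 19.7
finger_force: 50.0
```

```bash
python3 -m handwheel '[[[0.18,-0.08,0],[0,0,0],-1],[[0.37,-0.16,0],[0,0,0],-1]]'
python3 -m handwheel '[[[0.18,-0.08,0],[0,0,0],-1],[[0.27,-0.12,0],[0,0,0],-1]]'
python3 -m handwheel '[[[0.18,-0.08,0],[0,0,0],-1],[[0.18,-0.08,0],[0,0,0],-1]]'
python3 - <<'E'
from h import *
t=get_image("top");sc=get_image("scene")
o=np.zeros((300,800,3),np.uint8)
o[:,:400]=cv2.resize(t["pixels"][150:210,375:455],(400,300),interpolation=2)
o[:,400:]=cv2.resize(sc["pixels"][130:190,285:365],(400,300),interpolation=2)
cv2.imwrite("pics/p4.png",o)
E
```

```text
time: 7.8
ee_pos: [500.7, -282.3, 33.6]
orientation: [-0.661, -3.071, 0.0]
ft_force: [-1.2, -1.7, -0.3]
finger_gap: 19.8
finger_force: 50.0
time: 8.0
ee_pos: [502.6, -283.0, 33.4]
orientation: [-0.66, -3.069, -0.0]
ft_force: [-6.8, 1.6, 1.3]
finger_gap: 19.6
finger_force: 50.0
time: 8.2
ee_pos: [503.2, -283.1, 33.1]
orientation: [-0.659, -3.067, -0.001]
ft_force: [-9.1, 3.7, 3.3]
finger_gap: 19.6
finger_force: 50.0
```

View pics/p4.png

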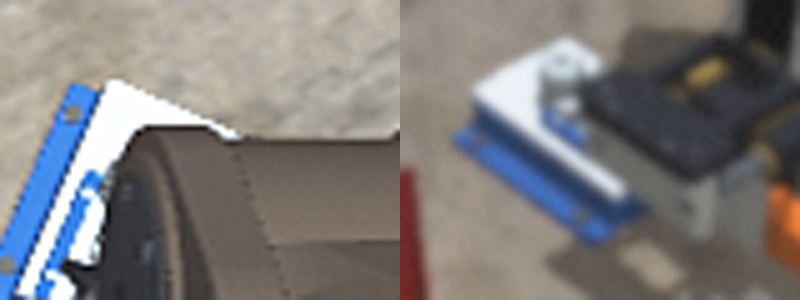

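Views are blocked by the arm (top: only the left rail visible; scene: pin head at (70,560)), so I'm going by force. It reads about 10 N with the tips around 13 mm from home, which is where the arms should spread. Carrying on.

```bash
for i in 1; do python3 -m handwheel '[[[0.09,-0.04,0],[0,0,0],-1],[[0.18,-0.08,0],[0,0,0],-1]]'; done
python3 -m handwheel '[[[0.09,-0.04,0],[0,0,0],-1],[[0.18,-0.08,0],[0,0,0],-1]]'
python3 -m handwheel '[[[0.09,-0.04,0],[0,0,0],-1],[[0.18,-0.08,0],[0,0,0],-1]]'
```

```text
time: 8.5
ee_pos: [503.7, -283.4, 32.8]
orientation: [-0.658, -3.064, -0.001]
ft_force: [-12.5, 5.4, 4.4]
finger_gap: 20.0
finger_force: 50.0
time: 8.7
ee_pos: [505.5, -283.8, 32.8]
orientation: [-0.658, -3.065, -0.001]
ft_force: [-12.8, 6.2, 5.4]
finger_gap: 19.9
finger_force: 50.0
time: 8.9
ee_pos: [508.0, -284.6, 33.0]
orientation: [-0.657, -3.066, -0.002]
ft_force: [-9.9, 5.9, 4.3]
finger_gap: 19.7
finger_force: 50.0
```

```bash
python3 -m handwheel '[[[0.09,-0.04,0],[0,0,0],-1],[[0.18,-0.08,0],[0,0,0],-1]]'
python3 -m handwheel '[[[0.09,-0.04,0],[0,0,0],-1],[[0.18,-0.08,0],[0,0,0],-1]]'
python3 -m handwheel '[[[0.09,-0.04,0],[0,0,0],-1],[[0.09,-0.04,0],[0,0,0],-1]]'
```

```text
time: 9.1
ee_pos: [511.2, -285.8, 33.3]
orientation: [-0.658, -3.069, -0.002]
ft_force: [-5.0, 3.3, 1.3]
finger_gap: 19.3
finger_force: 50.0
time: 9.3
ee_pos: [515.0, -288.2, 33.9]
orientation: [0.66, 3.07, 0.0]
ft_force: [-0.3, 0.2, -1.6]
finger_gap: 19.9
finger_force: 50.0
time: 9.5
ee_pos: [515.7, -288.7, 33.8]
orientation: [0.661, 3.071, 0.0]
ft_force: [-0.3, 0.8, -1.9]
finger_gap: 19.4
finger_force: 50.0
```

```bash
python3 -m handwheel '[[[0.09,-0.04,0],[0,0,0],-1],[[0.09,-0.04,0],[0,0,0],-1]]'
python3 -m handwheel '[[[0.09,-0.04,0],[0,0,0],-1],[[0.09,-0.04,0],[0,0,0],-1]]'
```

```text
time: 9.7
ee_pos: [515.8, -288.8, 33.6]
orientation: [-0.661, -3.07, -0.0]
ft_force: [-3.6, 1.7, 0.8]
finger_gap: 19.7
finger_force: 50.0
time: 9.9
ee_pos: [516.0, -288.9, 33.5]
orientation: [-0.66, -3.069, -0.0]
ft_force: [-6.1, 2.8, 2.1]
finger_gap: 19.7
finger_force: 50.0
```

The force dropped to nothing at the snap, then met the hard stop at the core, so the clip is home. I'll back off straight and swing over clear bench.

```bash
python3 -m handwheel '[[[-1.8,0.8,0],[0,0,0],-1],[[-4.6,2,0],[0,0,0],-1],[[-7.3,3.2,0],[0,0,0],-1],[[-9.1,4.1,0],[0,0,0],-1],[[-9.1,4.1,1],[0,0,0],-1],[[-8,7,2],[0,0,-0.14],-1],[[-7,9,2],[0,0,-0.28],-1],[[-6.6,10.9,2],[0,0,-0.42],-1],[[-6.6,10.9,2],[0,0,-0.56],-1],[[-6.6,10.9,2],[0,0,-0.63],-1],[[-6.6,10.9,2],[0,0,-0.63],-1],[[-6.6,10.9,2],[0,0,-0.63],-1]]'
python3 - <<'E'
from h import *
t=get_image("top");sc=get_image("scene")
print(read_state()["ee_pos"])
for l in("fork_tool","split_clip"):
  for d in silhouettes(t,l): print(l,d["score"],d["point"])
o=np.zeros((400,800,3),np.uint8)
o[:,:400]=cv2.resize(t["pixels"][155:235,365:445],(400,400),interpolation=2)
o[:,400:]=cv2.resize(sc["pixels"][130:190,285:345],(400,400),interpolation=2)
cv2.imwrite("pics/p5.png",o)
E
```

```text
time: 11.1
ee_pos: [452.3, -180.6, 54.2]
orientation: [1.576, 2.716, 0.001]
ft_force: [-1.0, -0.8, 0.0]
finger_gap: 19.5
finger_force: 50.0
[ 451.71814355 -180.63774259   53.95004032]
fork_tool 0.5 [273.5, 316.0]
split_clip 0.51 [184.0, 398.7]
split_clip 0.41 [193.9, 399.9]
```

View pics/p5.png

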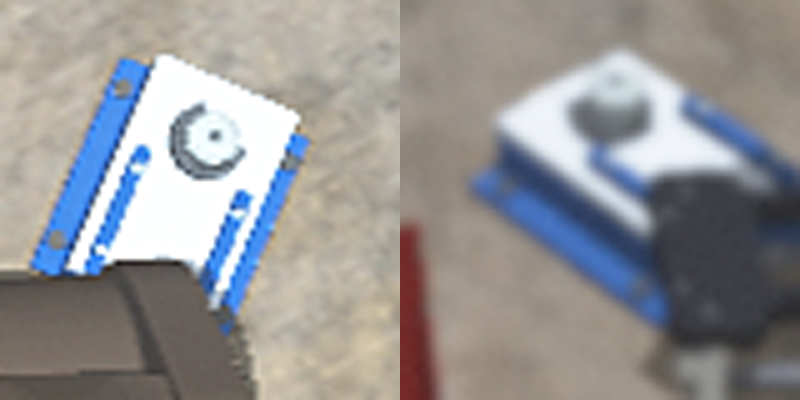

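The clip now sits round the pin head at (135,213) in the crop: home. Laying the tool down.

```bash
python3 -m handwheel '[[[0,0,-2],[0,0,0],-1],[[0,0,-3.5],[0,0,0],-1],[[0,0,-4.5],[0,0,0],-1],[[0,0,-4.9],[0,0,0],-1],[[0,0,-4.9],[0,0,0],-1],[[0,0,-4.9],[0,0,0],-1]]'
python3 -m handwheel '[[[0,0,0],[0,0,0],0.5],[[0,0,0],[0,0,0],0.5],[[0,0,0],[0,0,0],0.5],[[0,0,0],[0,0,0],0.5],[[0,0,0],[0,0,0],0.5],[[0,0,0],[0,0,0],0.5],[[0,0,2],[0,0,0],0.5],[[0,0,6],[0,0,0],0.5],[[0,0,11],[0,0,0],0.5],[[0,0,15],[0,0,0],0.5],[[-5,5,18],[0,0,0],0.5],[[-5,5,18],[0,0,0],0.5]]'
python3 -m handwheel '[[[0,8,5],[0,0,0],0.5],[[0,8,5],[0,0,0],0.5],[[0,8,5],[0,0,0],0.5]]'
python3 - <<'E'
from h import *
t=get_image("top");sc=get_image("scene")
print(read_state()["ee_pos"])
o=np.zeros((400,800,3),np.uint8)
o[:,:400]=cv2.resize(t["pixels"][150:300,290:440],(400,400),interpolation=2)
o[:,400:]=cv2.resize(sc["pixels"][130:250,265:385],(400,400),interpolation=2)
cv2.imwrite("pics/p6.png",o)
E
```

```text
time: 11.9
ee_pos: [451.5, -180.4, 5.0]
orientation: [1.579, 2.715, 0.0]
ft_force: [-0.4, -0.2, -1.4]
finger_gap: 19.7
finger_force: 50.0
time: 13.1
ee_pos: [400.4, -128.8, 186.4]
orientation: [1.578, 2.714, 0.0]
ft_force: [0.4, 0.3, 0.2]
finger_gap: 69.0
finger_force: 0.0
time: 13.4
ee_pos: [402.7, -45.6, 237.8]
orientation: [1.568, 2.716, 0.004]
ft_force: [-0.1, 0.3, 0.2]
finger_gap: 68.8
finger_force: 0.0
[401.3888589  -50.00360108 235.19036848]
```

View pics/p6.png

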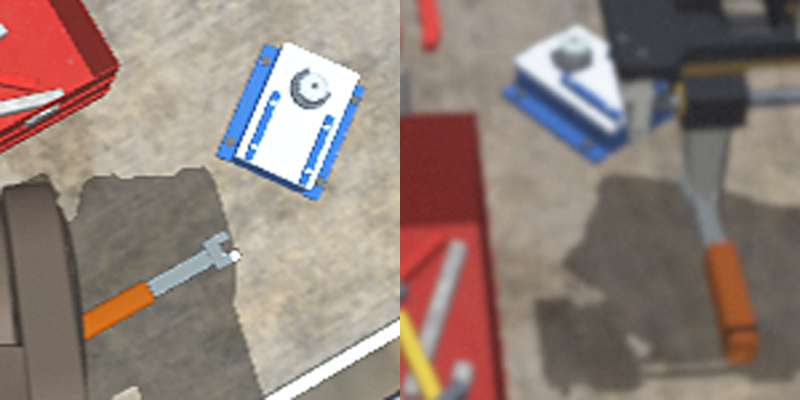

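The tool lies flat on the bench with the fork at (245,220) in the crop, the clip is home round the pin at (90,313), and the gripper is clear. Handing in.

```bash
python3 -c "
from cell import *
print(hand_in())"
```

```text
the job is handed in; nothing more can be done
None
```

The clip snapped home in the pin groove and the fork tool lies flat on the bench; I handed the job in about 13.5 s into the 46 s limit, and no verdict was returned.

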